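# Match and screw home the wax-pot lids

### The arm

A 7-joint arm with a two-finger parallel gripper is mounted at the origin on the work surface. World frame = base frame: x ahead of the robot, y to its left, z up, the work surface at z = 0. Lengths are in m, angles in rad, forces in N, time in s.
With the tool pointing down it reaches from about 0.425 to 0.875 m from the base axis. Payload 8.4 kg.
Tool frame: the origin (TCP) lies at the very end of the fingers, on their centre line; the grasp point (between the pads) lies 19 mm behind it; y points along the fingers, x is the direction in which the jaws open and shut, and the axes are right-handed (so a half turn about y gives the same grasp; the last joint's range is limited). The gripper opens to 85 mm and grips with 20 to 120 N. Pads are 22 mm wide; open, the fingers measure 114 mm over their backs; the gripper's body (76 mm by 85 mm) begins 54 mm behind the grasp point. The pads swing forward as they close: fully open they stand 13 mm farther back than shut.
Start: joints at [-0.099, 0.333, 0.04, 1.465, -0.013, 1.343, -0.059], TCP at [0.65, -0, 0.231] pointing down, gripper open.
Joint ranges: [-2.58, 2.58], [-0.38, 2.09], [-1.3, 1.39], [0.25, 2.4], [-1.5, 4.64], [0.08, 2.09], [-2.65, 2.65]. Speed limits (rad/s): [2.22, 2.22, 2.79, 2.79, 3.14, 3.14, 3.14].

### API

Orientations are given as a rotation vector (axis times angle).
In Python, from plant import arm, cams gives the robot as it stands.
- The arm moves only by the shell command python3 -m pendant 'ROWS' [OPENING] [FORCE]. ROWS is JSON, a list that holds one entry, the list of rows, each a list of 6 numbers: the shift along the tool's x, y, z in mm, then the turn, a rotation vector about the tool's x, y, z in rad. In form: [[[dx, dy, dz, rx, ry, rz], ...]]. A call has 1 to 10 rows; each row shifts and turns the pose as measured when the row begins, along the tool's axes as they then stand; what a row does not reach is not made up. A row lasts 1/8 s, in which the tool goes at most 62.5 mm and 10.7 degrees, less where a joint would pass 70% of its speed; a pose out of reach is approached as far as the arm can. A call is refused whole if a number of a shift passes 62.5 or a number of a turn 0.188, either way. A call with a gripper value outside its range is refused whole. OPENING is the opening, from 0 (shut) to 1 (fully open), set as the call begins (- or left out, the last holds). The fingers move at their own pace and stop on an object; FORCE is the grip in N (left out, the last holds). Time passes only in rows, so rows that do not move let the fingers close. It gives the time, the measured TCP pose, the force and the opening at its end, in the units of the state.
- arm.sense(): the state, without advancing time (a new reading comes with each control period).
- cams.get_image(name): name is "scene" or "side" or "wrist"; returns a dict with "pixels" (420x560x3 uint8, red, green, blue), "depth" (420x560 float32, m along the optical axis (not along the pixel's ray), 0 where there is no reading), "fx", "fy", "cx", "cy" (pixels), "world_from_camera" (4x4, takes a point from camera to world coordinates). Camera axes: x right, y down, z forward; pixel columns grow to the right and rows downward; lengths in m; the calibration is good to about 2 mm. A picture is of the moment at which its call begins.
- arm.close_job(): hands the job in, once; it reports no verdict.
The state is a dict: "time_s": time; "q": joint angles; "dq": joint speeds; "tau": joint torques, N m; "eef_pos": TCP position; "orientation": TCP orientation; "ft_force": force on the tool from outside, world axes, zero at the start; "torque": the same for the moment, N m; "gripper_width": finger opening in m.
Only numpy, scipy, OpenCV 4.12 (cv2) and the standard library are available. Lean on these libraries where they do the work, as an engineer would, in place of code of your own. Each camera call takes 0.05 s, during which the arm holds its last target.

### The job

Two pots of finishing wax stand open in the rack on the carver's bench, and their two look-alike lids lie in front. Each lid fits only one of the pots: on the wrong one it starts to turn but soon binds. Find out by trying which lid belongs to which pot, screw each lid clockwise fully home on its own pot and let go, without pushing the other things on the bench about.

Things in the scene. Friction and masses are not known exactly. Their poses are not given: they have to be found in the camera images.
- lid_1 (a point): One of two look-alike green lids, 90 mm wide, 40.5 mm tall, 0.1-0.2 kg, black grip bar on top: 60 mm long (lid's x), 16 wide (y), 30 tall. Point: the bar's middle, 55.5 mm above the lid's lower edge, 15 below the bar's top; z up the lid's axis. Inside the skirt (84 mm bore): three lugs 14 mm wide, 120 deg apart, one at lid +x, undersides 49.5 mm below this point; white dots on top mark them.
- lid_2 (a point): The other lid: outside and point as lid_1. A small tooth on each lug sits lower on one lid than on the other, which cannot be seen from outside; only trying tells which pot each fits.
- pot_1 (a point): Centre of the top of the left (+y) pot's threaded metal neck, 80 mm wide, top 106.5 mm above the bench, 36.5 above the 92 mm wide cream pot's shoulder. x, y are the rack's axes, z up. Three gaps in the thread, 120 deg apart, seen from above, let the lugs down; one gap lies within 20 deg either way of this x axis (varies). A gap is 36 deg wide, taking the lugs within 6 deg of its middle.
- pot_2 (a point): The same for the right (-y) pot, 170 mm from pot_1; its gaps vary on their own. Heights of a lid's bar middle above this point (either pot): 49.5 mm with the lugs lying on top of the neck beside the gaps, 30 mm when they have dropped into the gaps, 21 mm fully home.
- sanding_block: cork sanding block, 70 x 45 x 32 mm, lying between the lids; not to be disturbed. Origin: centre of its underside
- mallet: wooden carving mallet lying on the left, about 230 mm long, 75 mm across; not to be disturbed. Origin on the bench below its middle
- gouge: carving gouge with a wooden handle lying on the right, about 270 mm long; not to be disturbed. Origin on the bench at its ferrule
- brush: finishing brush lying on the right, 200 mm long; not to be disturbed
- rosette: carved wooden rosette, 110 mm across, 30 mm thick, behind the rack; not to be disturbed. Origin: centre of its underside
- oil_can: closed amber oil bottle standing behind the rack, 64 mm in diameter, 150 mm tall; not to be disturbed. Origin: centre of its underside
- rack: Wooden rack, 116 x 300 x 22 mm, that holds both pots fast; fixed to the bench; origin under its middle. Thread: from mid-gap the lid turns about 60 deg clockwise (from above), sinking 9 mm, to a dead stop with the lid home. In the gap it cannot turn anticlockwise more than about 7 deg. The wrong lid binds hard after about 28 deg, 5 mm too high; turn it back to mid-gap to lift it off.
There are look-alikes about, which are no part of the job. What is shaped like the part that bears lid_2 but blue or yellow is not meant. Leave any blue look-alike of the part that bears lid_1 alone.

How it is judged:
By the outcome, as a careful person would: the job done as asked, in the order asked, and still so for the second after the job is handed in, with the robot touching nothing.
It also fails if it takes over 72 s, if anything falls off the work surface, if the arm or the gripper's body presses on something with over 40 N, if the wrist force passes 120 N, or if a joint passes its speed limit or range.

## Working session

There is one attempt and no reset: what is moved stays moved. The work goes in short steps, Python scripts to look and compute and a shell command to move; the robot and the scene stay as the last step left them, time stands still between calls to the robot, and variables do not carry over. Pictures are saved under pics/ and viewed, and the job is handed in when it is done.

```bash
ls; mkdir -p pics
python3 - <<'E'
from plant import arm,cams
import cv2
for n in ["scene","side","wrist"]:
    im=cams.get_image(n); cv2.imwrite(f"pics/a_{n}.png",im["pixels"][:,:,::-1])
    print(n,im["fx"],im["cx"],im["cy"],im["world_from_camera"].round(3).tolist())
print(arm.sense())
E
```

```text
pics
scene 423.9264019139238 274.27486017968914 217.22293918785067 [[0.602, 0.569, -0.56, 1.173], [0.799, -0.441, 0.409, -0.475], [-0.014, -0.694, -0.72, 0.976], [0.0, 0.0, 0.0, 1.0]]
side 525.0364930377117 287.0031235061274 211.90693284706387 [[-0.986, -0.097, 0.132, 0.321], [-0.164, 0.591, -0.79, 1.059], [-0.002, -0.801, -0.599, 0.885], [0.0, 0.0, 0.0, 1.0]]
wrist 346.6768464530232 280.7447863026173 213.44449974612365 [[1.0, -0.0, -0.001, 0.648], [-0.001, -0.947, -0.321, 0.082], [-0.001, 0.321, -0.947, 0.374], [0.0, 0.0, 0.0, 1.0]]
{'time_s': 0.15, 'q': array([-0.09921098,  0.33377474,  0.03990298,  1.46608761, -0.01338038,
        1.34332916, -0.05848367]), 'dq': array([ 0.00137227, -0.00203992,  0.00293132, -0.00192341,  0.00163349,
        0.00063999, -0.00061321]), 'tau': array([ 1.83829346e-03, -6.59043789e+01,  1.36682332e+00, -4.05872834e+01,
        1.70135766e-02,  9.73434420e-03, -6.22943548e-05]), 'eef_pos': array([ 6.49624100e-01, -4.03734471e-05,  2.30599578e-01]), 'orientation': array([-1.57091182e+00,  1.05144061e-03,  1.03470830e-03]), 'ft_force': array([ 0.25479196,  0.55276369, -1.07838374]), 'torque': array([ 0.05544726, -0.05416141, -0.07968661]), 'gripper_width': 0.08558077631573045}
```

View pics/a_scene.png

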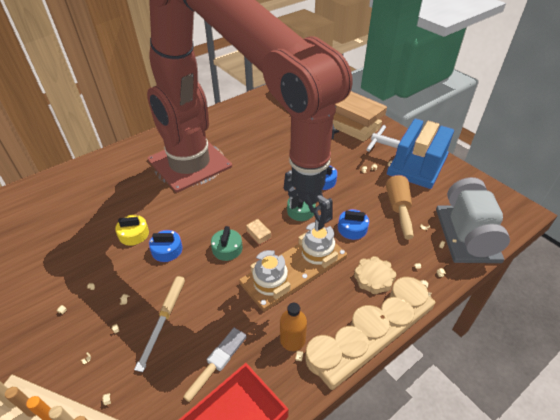

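View pics/a_side.png

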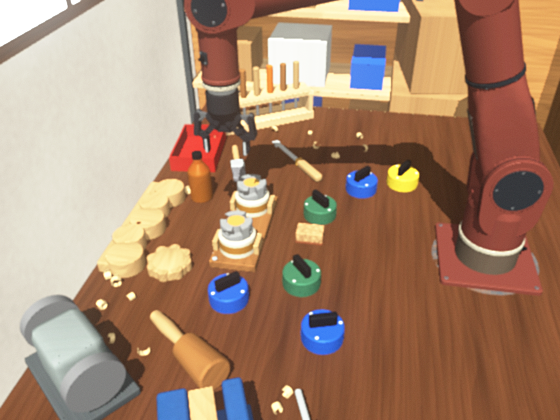

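View pics/a_wrist.png

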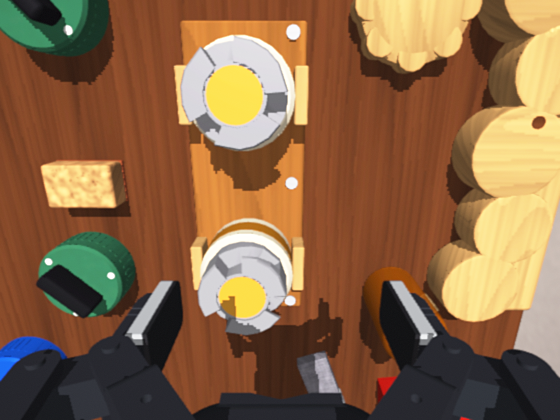

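```bash
cat > h.py <<'E'
from plant import arm,cams
import cv2,numpy as np
from scipy.spatial.transform import Rotation as R
def grab(n):
    im=cams.get_image(n); d=im["depth"]; v,u=np.mgrid[:420,:560]
    P=np.stack([(u-im["cx"])/im["fx"]*d,(v-im["cy"])/im["fy"]*d,d,np.ones_like(d)],-1)@im["world_from_camera"].T
    P=P[...,:3]; P[d==0]=np.nan
    return im,im["pixels"],P
def ray(im,u,v,z):
    T=im["world_from_camera"]; r=T[:3,:3]@np.array([(u-im["cx"])/im["fx"],(v-im["cy"])/im["fy"],1])
    o=T[:3,3]; return o+r*(z-o[2])/r[2]
def ortho(px,P,c,half,zlo,zhi,s=4000):
    pass
def crop(px,u0,v0,u1,v1,k,name):
    cv2.imwrite("pics/"+name,cv2.resize(px[v0:v1,u0:u1,::-1],None,fx=k,fy=k,interpolation=cv2.INTER_CUBIC))
E
python3 - <<'E'
from h import *
im,px,P=grab("wrist")
crop(px,160,0,320,345,1.7,"b1.png"); 
a=cv2.resize(px[20:165,165:315,::-1],None,fx=2.6,fy=4); 
crop(px,165,20,315,165,4,"b_p1.png")
crop(px,180,210,310,345,4,"b_p2.png")
crop(px,0,0,140,345,1.7,"b_l.png")
hsv=cv2.cvtColor(px,cv2.COLOR_RGB2HSV)
for n,(zl,zh) in {"neck":(0.100,0.112)}.items():
    m=((P[...,2]>zl)&(P[...,2]<zh)).astype(np.uint8)
    k,l,s,c=cv2.connectedComponentsWithStats(m)
    for i in range(1,k):
        if s[i,4]>200:
            q=P[l==i]; print(n,s[i],q.mean(0).round(4),q.min(0).round(4),q.max(0).round(4))
g=((hsv[...,0]>60)&(hsv[...,0]<95)&(hsv[...,1]>120)&(hsv[...,2]>40)).astype(np.uint8)
k,l,s,c=cv2.connectedComponentsWithStats(g)
for i in range(1,k):
    if s[i,4]>200:
        q=P[l==i];q=q[np.isfinite(q[:,0])]; print("green",s[i],np.median(q,0).round(4),q.min(0).round(4),q.max(0).round(4))
E
```

```text
neck [ 180   36  108  115 7819] [0.6137 0.0833 0.1065] [0.5742 0.0421 0.1   ] [0.6527 0.1213 0.1096]
neck [ 197  256   90   79 4621] [ 0.6135 -0.0851  0.1065] [ 0.5738 -0.1271  0.1   ] [ 0.6527 -0.0481  0.1098]
green [   0    0  108   56 4090] [0.4575 0.1387 0.0405] [4.066e-01 1.186e-01 4.000e-04] [0.4859 0.1668 0.0676]
green [  39  233   96   83 3957] [ 0.449  -0.0898  0.0405] [ 0.3874 -0.1522  0.0013] [ 0.4737 -0.0652  0.0649]
```

View pics/b_p1.png

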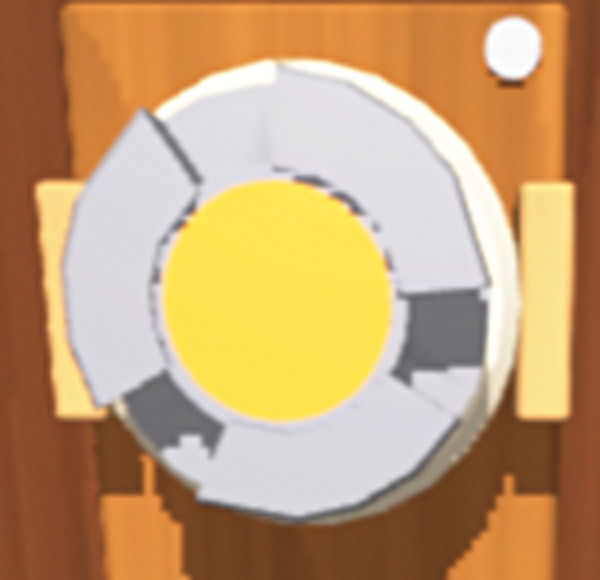

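View pics/b_p2.png

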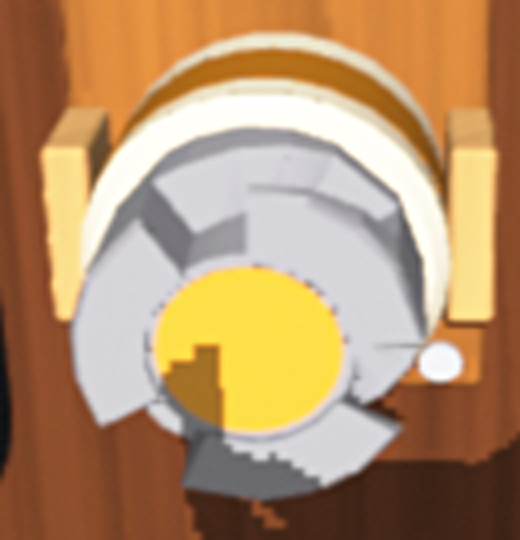

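View pics/b_l.png

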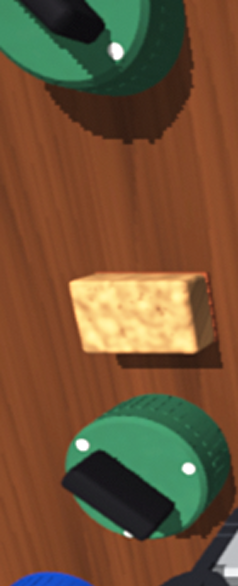

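```bash
cat > gaps.py <<'E'
from h import *
from scipy.optimize import least_squares
def gaps(P,y0):
    Q=P.reshape(-1,3); Q=Q[np.isfinite(Q[:,0])]
    t=Q[(abs(Q[:,2]-.1065)<.0015)&(np.hypot(Q[:,0]-.6137,Q[:,1]-y0)<.045)]
    # circle: outermost points per 5 deg bin
    c=np.array([.6137,y0])
    for it in range(5):
        d=t[:,:2]-c; a=np.degrees(np.arctan2(d[:,1],d[:,0]))%360; r=np.hypot(*d.T)
        pts=np.array([t[(a//5)==b][np.argsort(r[(a//5)==b])[-2],:2] for b in range(72) if ((a//5)==b).sum()>5])
        f=least_squares(lambda p:np.hypot(pts[:,0]-p[0],pts[:,1]-p[1])-.040,c,loss="soft_l1",f_scale=.001)
        c=f.x
    rr=np.hypot(*(pts-c).T)
    print("center",c.round(4),"n",len(pts),"r med",np.median(rr).round(4))
    d=Q[:,:2]-c;r=np.hypot(*d.T);a=np.degrees(np.arctan2(d[:,1],d[:,0]))%360
    s=""
    for b in range(0,360,4):
        m=(r>.036)&(r<.039)&(a>=b)&(a<b+4)&(Q[:,2]>.06)&(Q[:,2]<.12)
        s+=f"{b}:{np.median(Q[m,2])*1000:.0f} " if m.sum()>2 else f"{b}:- "
    print(s)
E
python3 - <<'E'
from gaps import *
for n in ["wrist","scene","side"]:
    im,px,P=grab(n)
    for y in (.085,-.085):
        print(n,y)
        try: gaps(P,y)
        except Exception as e: print(e)
E
```

```text
wrist 0.085
center [0.6137 0.0819] n 72 r med 0.0387
0:88 4:107 8:107 12:107 16:106 20:107 24:107 28:107 32:107 36:107 40:107 44:107 48:107 52:107 56:107 60:107 64:107 68:107 72:107 76:107 80:107 84:107 88:107 92:85 96:85 100:86 104:87 108:87 112:88 116:88 120:87 124:105 128:107 132:107 136:107 140:107 144:107 148:107 152:107 156:107 160:107 164:107 168:107 172:107 176:107 180:107 184:107 188:107 192:107 196:107 200:107 204:107 208:84 212:85 216:85 220:86 224:87 228:87 232:88 236:88 240:- 244:107 248:107 252:107 256:107 260:107 264:106 268:107 272:107 276:107 280:107 284:107 288:107 292:107 296:107 300:107 304:107 308:107 312:107 316:107 320:106 324:107 328:84 332:85 336:86 340:86 344:87 348:87 352:87 356:88 
wrist -0.085
center [ 0.6132 -0.0871] n 72 r med 0.0384
0:107 4:107 8:94 12:97 16:90 20:101 24:103 28:95 32:93 36:97 40:97 44:80 48:98 52:101 56:101 60:102 64:101 68:101 72:82 76:93 80:83 84:84 88:80 92:83 96:82 100:83 104:83 108:83 112:87 116:86 120:86 124:99 128:95 132:98 136:100 140:94 144:93 148:105 152:107 156:107 160:107 164:107 168:108 172:107 176:107 180:107 184:107 188:
[... 1432 characters left out ...]
- 280:- 284:- 288:- 292:- 296:- 300:- 304:- 308:- 312:- 316:- 320:- 324:- 328:- 332:- 336:- 340:- 344:- 348:- 352:- 356:- 
side -0.085
center [ 0.6199 -0.0811] n 3 r med 0.0401
0:- 4:- 8:- 12:- 16:- 20:- 24:- 28:- 32:- 36:- 40:- 44:- 48:- 52:- 56:- 60:- 64:- 68:- 72:- 76:- 80:63 84:- 88:- 92:- 96:69 100:- 104:- 108:71 112:- 116:- 120:70 124:73 128:81 132:77 136:- 140:88 144:- 148:- 152:- 156:- 160:- 164:- 168:- 172:- 176:- 180:108 184:- 188:- 192:- 196:- 200:- 204:- 208:- 212:- 216:- 220:- 224:- 228:105 232:- 236:- 240:- 244:- 248:- 252:- 256:- 260:- 264:- 268:- 272:- 276:- 280:- 284:- 288:- 292:- 296:- 300:- 304:- 308:- 312:- 316:- 320:- 324:- 328:- 332:- 336:- 340:- 344:- 348:- 352:- 356:-
```

```bash
python3 -m pendant '[[[-50,-50,0,0,0,0],[-50,-50,0,0,0,0],[0,0,0,0,0,0]]]'
cat > lids.py <<'E'
from h import *
def lids(im,px,P):
    hsv=cv2.cvtColor(px,cv2.COLOR_RGB2HSV)
    z=P[...,2]
    m=((abs(z-.0705)<.004)&(hsv[...,2]<90)).astype(np.uint8)
    k,l,s,c=cv2.connectedComponentsWithStats(m)
    for i in range(1,k):
        if s[i,4]<80: continue
        q=P[l==i][:,:2].astype(np.float32)
        rc=cv2.minAreaRect(q*1000); b=cv2.boxPoints(rc); e=b[1]-b[0]; f=b[2]-b[1]
        L=e if np.hypot(*e)>np.hypot(*f) else f
        ctr=np.array(rc[0])/1000
        w=((hsv[...,1]<70)&(hsv[...,2]>150)&(abs(z-.0405)<.006)).astype(np.uint8)
        kk,ll,ss,cc=cv2.connectedComponentsWithStats(w)
        dots=[]
        for j in range(1,kk):
            qq=P[ll==j].mean(0)[:2]-ctr
            if np.hypot(*qq)<.05: dots.append((cc[j].round(0).tolist(),ss[j,4],np.degrees(np.arctan2(qq[1],qq[0])).round(1),np.hypot(*qq).round(4)))
        # lid colour
        u,v=c[i]; p=np.hypot(P[...,0]-ctr[0],P[...,1]-ctr[1]); top=(p<.045)&(abs(z-.0405)<.002)&(hsv[...,1]>100)
        hue=np.median(hsv[...,0][top]); tc=cv2.minEnclosingCircle((P[top][:,:2]*1000).astype(np.float32)) if top.sum()>50 else None
        print("bar px",c[i].round(0),"ctr",ctr.round(4),"dims",np.round(rc[1],1),"ang mod180",np.degrees(np.arctan2(L[1],L[0])).round(1)%180,"hue",hue,"topcirc",tc); print("   dots",dots)
E
python3 - <<'E'
from gaps import *; from lids import lids
im,px,P=grab("wrist"); cv2.imwrite("pics/c_wrist.png",px[:,:,::-1])
for y in (.0835,-.0865): gaps(P,y)
lids(im,px,P)
print(arm.sense()["eef_pos"],arm.sense()["orientation"])
E
```

```text
time_s: 0.72
eef_pos: [0.5575, 0.0001, 0.3223]
orientation: [-1.571, 0.003, 0.003]
ft_force: [1.4, 0.3, -0.7]
gripper_width: 0.0857
center [0.6132 0.0817] n 72 r med 0.0385
0:88 4:107 8:107 12:106 16:107 20:108 24:107 28:107 32:107 36:108 40:107 44:107 48:107 52:107 56:107 60:107 64:107 68:107 72:107 76:107 80:107 84:106 88:84 92:85 96:85 100:86 104:87 108:87 112:87 116:88 120:- 124:107 128:106 132:106 136:106 140:106 144:107 148:107 152:106 156:106 160:107 164:106 168:107 172:107 176:106 180:107 184:106 188:107 192:106 196:106 200:106 204:107 208:95 212:84 216:85 220:86 224:86 228:87 232:88 236:88 240:88 244:103 248:107 252:107 256:107 260:107 264:107 268:107 272:108 276:107 280:108 284:107 288:107 292:108 296:107 300:107 304:107 308:107 312:107 316:106 320:107 324:107 328:106 332:85 336:85 340:86 344:87 348:87 352:87 356:87 
center [ 0.6127 -0.0874] n 72 r med 0.0382
0:- 4:108 8:107 12:107 16:107 20:107 24:107 28:107 32:107 36:107 40:80 44:92 48:105 52:89 56:99 60:106 64:90 68:101 72:92 76:105 80:83 84:83 88:81 92:84 96:83 100:84 104:84 108:83 112:85 116:83 120:86 124:99 128:93 132
[... 478 characters left out ...]
 mod180 131.6 hue 74.0 topcirc ((442.4381408691406, 159.00433349609375), 43.74215316772461)
   dots [([141.0, 24.0], np.int32(54), np.float64(-176.1), np.float64(0.0415)), ([200.0, 45.0], np.int32(47), np.float64(-47.3), np.float64(0.0322))]
bar px [180. 256.] ctr [ 0.4289 -0.1102] dims [15.7 59.9] ang mod180 136.2 hue 74.0 topcirc ((428.7139892578125, -110.27971649169922), 44.33958435058594)
   dots [([163.0, 230.0], np.int32(36), np.float64(137.7), np.float64(0.038)), ([213.0, 241.0], np.int32(35), np.float64(13.8), np.float64(0.0367)), ([181.0, 273.0], np.int32(32), np.float64(-105.8), np.float64(0.039))]
[5.57886434e-01 9.84866334e-05 3.19890240e-01] [-1.57142037  0.00519633  0.00541463]
```

View pics/c_wrist.png

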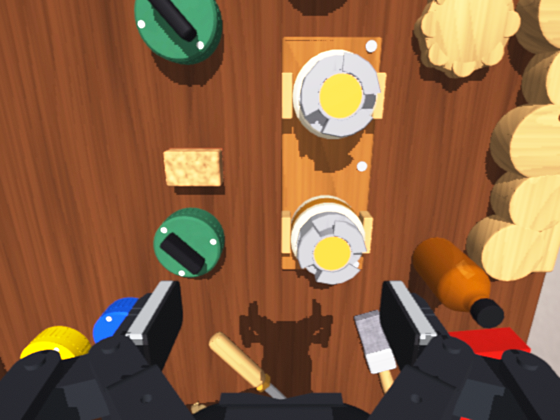

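```bash
cat >> h.py <<'E'
def todo(x,y,z,yaw):
    s=arm.sense(); Rc=R.from_rotvec(s["orientation"]); Rt=R.from_euler("z",yaw,degrees=True)*R.from_rotvec([-np.pi/2,0,0])
    d=Rc.inv().apply((np.array([x,y,z])-s["eef_pos"])*1000); w=(Rc.inv()*Rt).as_rotvec()
    xa=Rc.apply([1,0,0]); print("t",round(s["time_s"],2),"pos",s["eef_pos"].round(4),"yaw",np.degrees(np.arctan2(xa[1],xa[0])).round(2),"q7",s["q"][6].round(2),"F",s["ft_force"].round(1),"T",s["torque"].round(2),"w",s["gripper_width"].round(4))
    print("need shift",d.round(1),"turn",w.round(4))
E
python3 -m pendant '[[[-30,10,-60,0,0,0],[-30,10,-60,0,0,0],[0,0,-10,0,0,0],[0,0,0,0,0,0]]]' 0.6 80
python3 - <<'E'
from gaps import *; from lids import lids
im,px,P=grab("wrist"); cv2.imwrite("pics/d_wrist.png",px[:,:,::-1])
for y in (.0835,-.0865):
  try: gaps(P,y)
  except Exception as e: print(e)
lids(im,px,P)
todo(.429,-.110,.15,0)
E
```

```text
time_s: 1.27
eef_pos: [0.5002, -0.1261, 0.2959]
orientation: [-1.571, 0.008, 0.011]
ft_force: [-0.4, 0.6, -0.6]
gripper_width: 0.0514
too many indices for array: array is 1-dimensional, but 2 were indexed
center [ 0.6126 -0.088 ] n 72 r med 0.0384
0:- 4:107 8:108 12:107 16:107 20:107 24:107 28:107 32:107 36:107 40:107 44:107 48:108 52:107 56:107 60:107 64:107 68:107 72:107 76:105 80:105 84:106 88:84 92:85 96:86 100:85 104:87 108:87 112:87 116:88 120:88 124:107 128:98 132:95 136:94 140:95 144:94 148:104 152:106 156:101 160:91 164:79 168:99 172:79 176:99 180:105 184:105 188:107 192:82 196:104 200:105 204:105 208:84 212:84 216:85 220:85 224:87 228:87 232:88 236:88 240:88 244:99 248:107 252:107 256:107 260:107 264:107 268:107 272:107 276:108 280:107 284:107 288:107 292:107 296:107 300:107 304:107 308:107 312:108 316:107 320:108 324:107 328:85 332:85 336:86 340:86 344:87 348:88 352:88 356:88 
bar px [217. 161.] ctr [ 0.4281 -0.1115] dims [16.2 58.7] ang mod180 134.9 hue 74.0 topcirc ((427.9156799316406, -111.16231536865234), 44.77280044555664)
   dots [([197.0, 133.0], np.int32(51), np.fl
[... 793 characters left out ...]
 np.int32(24), np.float64(-61.5), np.float64(0.0371))]Traceback (most recent call last):
  File "<stdin>", line 7, in <module>
  File "h.py", line 19, in todo
    xa=Rc.apply([1,0,0]); print("t",round(s["time_s"],2),"pos",s["eef_pos"].round(4),"yaw",np.degrees(np.arctan2(xa[1],xa[0])).round(2),"q7",s["q"][6].round(2),"F",s["ft_force"].round(1),"T",s["torque"].round(2),"w",s["gripper_width"].round(4))
                                                                                                                                                                                                                        ^^^^^^^^^^^^^^^^^^^^^^^^
AttributeError: 'float' object has no attribute 'round'
```

View pics/d_wrist.png

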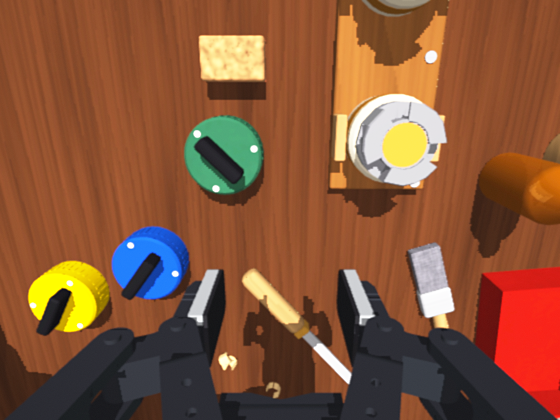

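```bash
sed -i 's/s\["gripper_width"\].round(4)/round(s["gripper_width"],4)/' h.py
python3 -c "
from h import *
todo(.4285,-.111,.13,45.2)"
```

```text
t 1.32 pos [ 0.5002 -0.1258  0.2959] yaw 0.16 q7 0.17 F [-0.1 -0.6  0.8] T [-0.04  0.04  0.03] w 0.0514
need shift [-69.6 166.8  15.1] turn [-0.0047 -0.786  -0.012 ]
```

```bash
python3 -m pendant '[[[-35,55,7,0,0,0],[-35,55,7,0,0,0],[0,55,0,0,0,0],[0,0,0,0,-0.18,-0.01],[0,0,0,0,-0.18,0],[0,0,0,0,-0.18,0],[0,0,0,0,-0.18,0],[0,0,0,0,-0.06,0],[0,0,0,0,0,0]]]' 
python3 -c "
from h import *
from lids import lids
im,px,P=grab('wrist'); cv2.imwrite('pics/e_wrist.png',px[:,:,::-1]); lids(im,px,P)
todo(.4285,-.111,.045,45.2)"
```

```text
time_s: 2.45
eef_pos: [0.4341, -0.0975, 0.127]
orientation: [-1.468, -0.643, 0.651]
ft_force: [0.5, -0.1, -0.5]
gripper_width: 0.0512
bar px [261. 240.] ctr [ 0.4276 -0.1108] dims [15.8 59.2] ang mod180 135.8 hue 74.0 topcirc ((427.5020446777344, -110.80823516845703), 44.6282958984375)
   dots [([265.0, 175.0], np.int32(114), np.float64(135.4), np.float64(0.0375)), ([217.0, 251.0], np.int32(99), np.float64(-103.8), np.float64(0.0384)), ([308.0, 254.0], np.int32(98), np.float64(14.6), np.float64(0.0383))]
bar px [ 16. 267.] ctr [ 0.3322 -0.2403] dims [22.2 14.9] ang mod180 53.5 hue 106.0 topcirc ((326.92620849609375, -248.01632690429688), 43.37364959716797)
   dots [([27.0, 208.0], np.int32(100), np.float64(144.3), np.float64(0.0317)), ([56.0, 291.0], np.int32(77), np.float64(-38.1), np.float64(0.0342))]
t 2.5 pos [ 0.4341 -0.0975  0.127 ] yaw 47.43 q7 0.95 F [ 0.9  1.  -0.7] T [ 0.   -0.06 -0.  ] w 0.0515
need shift [-13.5  82.   -5.5] turn [-0.0061  0.0389 -0.0029]
```

View pics/e_wrist.png

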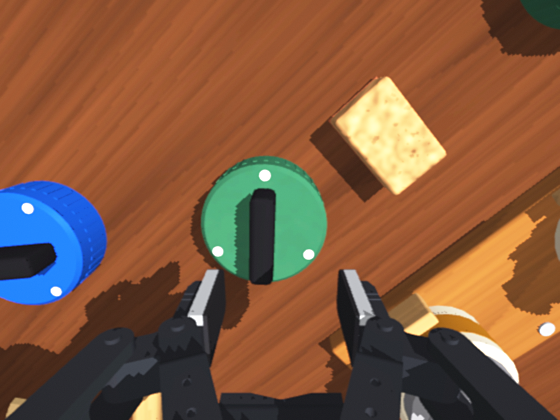

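```bash
python3 -m pendant '[[[-14,30,-5,0,0.035,0],[0,30,0,0,0,0],[0,0,0,0,0,0],[0,0,0,0,0,0]]]' 
python3 -c "
from h import *
todo(.4278,-.111,.0455,45.5)"
```

```text
time_s: 3.0
eef_pos: [0.4301, -0.1093, 0.0669]
orientation: [-1.478, -0.614, 0.62]
ft_force: [0.0, 0.6, 0.3]
gripper_width: 0.0512
t 3.0 pos [ 0.4301 -0.1093  0.0669] yaw 45.27 q7 0.95 F [0.  0.6 0.3] T [ 0.01 -0.06 -0.03] w 0.0512
need shift [-2.8 21.4  0.3] turn [-0.0046 -0.0041 -0.0018]
```

```bash
python3 -m pendant '[[[-3,19,0,-0.004,-0.004,0],[0,1.5,0,0,0,0],[0,0,0,0,0,0]]]' 
python3 -m pendant '[[[0,0,0,0,0,0],[0,0,0,0,0,0],[0,0,0,0,0,0],[0,0,0,0,0,0]]]' 0 80
python3 -c "
from h import *
todo(.4278,-.111,.0455,45.5)"
```

```text
time_s: 3.38
eef_pos: [0.4307, -0.1111, 0.0497]
orientation: [-1.483, -0.623, 0.619]
ft_force: [-0.2, -0.1, -0.3]
gripper_width: 0.0514
time_s: 3.88
eef_pos: [0.432, -0.1111, 0.0515]
orientation: [-1.484, -0.625, 0.617]
ft_force: [0.1, -0.2, -0.9]
gripper_width: 0.0143
t 3.88 pos [ 0.432  -0.1111  0.0515] yaw 45.49 q7 0.96 F [ 0.1 -0.2 -0.9] T [-0.04  0.01  0.03] w 0.0143
need shift [-2.9  6.   3.1] turn [ 0.0052 -0.0002  0.0032]
```

```bash
python3 -m pendant '[[[0,0,0,0,0,0],[-3,4,3,0.005,0,0.003],[0,3,0,0,0,0],[0,0,0,0,0,0]]]' 0.4 80 
python3 -c "
from h import *
todo(.4278,-.111,.0455,45.5)"
```

```text
time_s: 4.38
eef_pos: [0.4272, -0.1111, 0.0437]
orientation: [-1.48, -0.62, 0.621]
ft_force: [0.1, -0.3, -0.2]
gripper_width: 0.0341
t 4.38 pos [ 0.4272 -0.1111  0.0437] yaw 45.48 q7 0.96 F [ 0.1 -0.3 -0.2] T [ 0.01  0.01 -0.03] w 0.0341
need shift [ 0.5 -1.8 -0.4] turn [-0.0006 -0.0003 -0.0003]
```

```bash
python3 -m pendant '[[[0,0,0,0,0,0],[0,0,0,0,0,0],[0,0,0,0,0,0],[0,0,0,0,0,0]]]' 0 90
python3 -c "
from h import *
todo(.4278,-.111,.0455,45.5)"
```

```text
time_s: 4.88
eef_pos: [0.4275, -0.1111, 0.044]
orientation: [-1.48, -0.62, 0.621]
ft_force: [-0.9, -0.5, 0.7]
gripper_width: 0.0144
t 4.88 pos [ 0.4275 -0.1111  0.044 ] yaw 45.48 q7 0.96 F [-0.9 -0.5  0.7] T [ 0.01  0.01 -0.01] w 0.0144
need shift [ 0.3 -1.5 -0.1] turn [-0.0003 -0.0003 -0.    ]
```

```bash
python3 -m pendant '[[[0,-30,0,0,0,0],[0,-55,0,0,0,0],[0,-55,0,0,0,0],[0,0,0,0,0.18,0],[0,0,0,0,0.18,0],[0,0,0,0,0.18,0],[0,0,0,0,0,0]]]'
python3 -c "
from h import *
todo(.6132,-.0877,.175,14.5)"
```

```text
time_s: 5.75
eef_pos: [0.4264, -0.1108, 0.1876]
orientation: [-1.562, -0.187, 0.19]
ft_force: [-0.9, -0.3, -1.2]
gripper_width: 0.0144
t 5.75 pos [ 0.4264 -0.1108  0.1876] yaw 13.74 q7 0.39 F [-0.9 -0.3 -1.2] T [0.02 0.02 0.03] w 0.0144
need shift [187.   12.3 -21.9] turn [-0.0008 -0.0132 -0.0018]
```

```bash
python3 -m pendant '[[[50,0,-6,0,-0.013,0],[50,0,-6,0,0,0],[50,0,-6,0,0,0],[30,5,-2,0,0,0],[0,0,0,0,0,0],[0,0,0,0,0,0]]]'
python3 -c "
from h import *
im,px,P=grab('wrist'); cv2.imwrite('pics/f_wrist.png',px[:,:,::-1])
im,px,P=grab('scene'); crop(px,180,180,400,330,3,'f_scene.png')
todo(.6132,-.0877,.160,14.5)"
```

```text
time_s: 6.5
eef_pos: [0.6094, -0.0843, 0.1797]
orientation: [-1.559, -0.216, 0.223]
ft_force: [-0.5, -0.5, -1.0]
gripper_width: 0.0147
t 6.6 pos [ 0.6092 -0.0843  0.1801] yaw 15.96 q7 0.36 F [-0.3 -0.5 -1.1] T [ 0.02  0.   -0.  ] w 0.0144
need shift [ 3.  20.1 -4.4] turn [-0.0016  0.0254 -0.0039]
```

View pics/f_wrist.png

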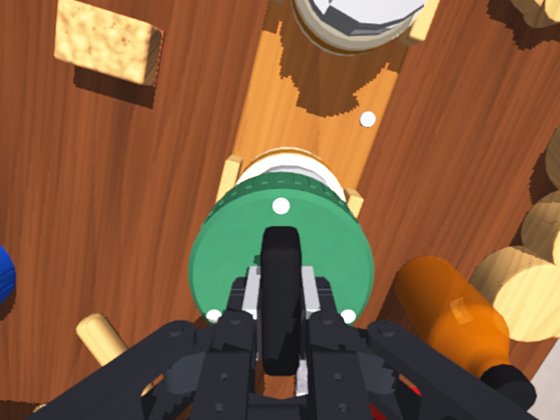

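View pics/f_scene.png

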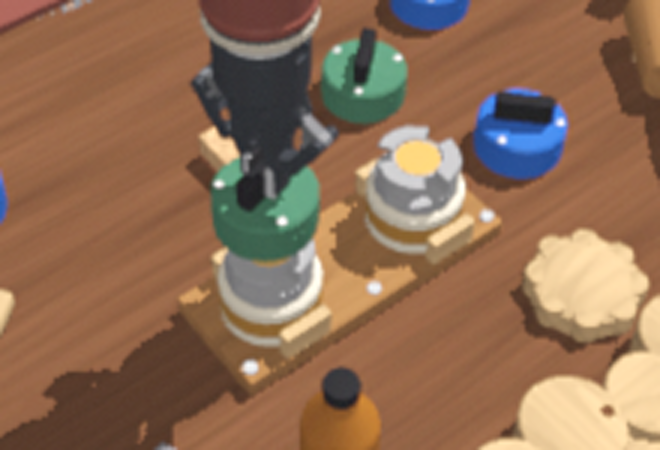

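```bash
python3 -m pendant '[[[3,8,-4,0,0.025,-0.004],[0,0,0,0,0,0],[0,0,0,0,0,0]]]'
cat >> lids.py <<'E'
def held(im,px,P):
    hsv=cv2.cvtColor(px,cv2.COLOR_RGB2HSV); s=arm.sense(); tcp=s["eef_pos"]
    g=(hsv[...,0]>60)&(hsv[...,0]<95)&(hsv[...,1]>100)&(np.hypot(P[...,0]-tcp[0],P[...,1]-tcp[1])<.06)&(P[...,2]>tcp[2]-.02)
    q=P[g]; zt=np.median(q[:,2]); t=q[abs(q[:,2]-zt)<.003]; 
    A=np.c_[t[:,:2]-tcp[:2],np.ones(len(t))]; pl=np.linalg.lstsq(A,t[:,2],rcond=None)[0]
    (cx,cy),r=cv2.minEnclosingCircle((t[:,:2]*1000).astype(np.float32))
    print("lid top z-tcp",(pl[2]-tcp[2]).round(4),"tilt",pl[:2].round(3),"circ-tcp mm",(cx-tcp[0]*1e3).round(1),(cy-tcp[1]*1e3).round(1),"r",round(r,1))
    c=np.array([cx,cy])/1000
    w=((hsv[...,1]<60)&(hsv[...,2]>170)&(abs(P[...,2]-zt)<.004)).astype(np.uint8)
    k,l,ss,cc=cv2.connectedComponentsWithStats(w)
    for j in range(1,k):
        d=P[l==j].mean(0)[:2]-c
        if .03<np.hypot(*d)<.045: print("dot",cc[j].round(0),ss[j,4],np.degrees(np.arctan2(d[1],d[0])).round(1),np.hypot(*d).round(4))
E
python3 -c "
from h import *
from lids import held
held(*grab('wrist'))
todo(.6132,-.0877,.1445,14.5)"
```

```text
time_s: 6.98
eef_pos: [0.6123, -0.0884, 0.1724]
orientation: [-1.56, -0.198, 0.197]
ft_force: [-0.1, -0.2, -0.6]
gripper_width: 0.0142
lid top z-tcp -0.0027 tilt [ 0.003 -0.009] circ-tcp mm -1.2 -1.2 r 44.7
dot [281. 205.] 232 104.7 0.0373
dot [213. 315.] 143 -135.8 0.0386
dot [348. 315.] 152 -15.9 0.0384
t 7.03 pos [ 0.6123 -0.0885  0.1723] yaw 14.4 q7 0.35 F [-0.1 -0.1 -0.7] T [-0. -0. -0.] w 0.0146
need shift [ 1.  27.8  0.5] turn [-0.0012 -0.0017  0.001 ]
```

```bash
python3 -m pendant '[[[1.5,18,0.7,0,0,0],[0,5,0,0,0,0],[0,3,0,0,0,0],[0,0,0,0,0,0]]]'
python3 -c "
from h import *
todo(.6137,-.0873,.125,14.5)"
```

```text
time_s: 7.52
eef_pos: [0.6133, -0.087, 0.1439]
orientation: [-1.56, -0.198, 0.198]
ft_force: [0.6, 0.8, -0.8]
gripper_width: 0.0147
t 7.53 pos [ 0.6133 -0.087   0.1439] yaw 14.43 q7 0.35 F [ 0.6  0.8 -0.8] T [-0.03  0.01 -0.01] w 0.0147
need shift [ 0.3 18.9 -0.4] turn [-0.0016 -0.0011  0.0001]
```

No contact; lugs entering. Lower on.

```bash
python3 -m pendant '[[[0,5,0,0,0,0],[0,5,0,0,0,0],[0,4,0,0,0,0],[0,0,0,0,0,0]]]'
python3 -c "
from h import *
todo(.6137,-.0873,.125,14.5)"
```

```text
time_s: 8.02
eef_pos: [0.6135, -0.087, 0.1293]
orientation: [-1.56, -0.198, 0.197]
ft_force: [0.4, -0.1, -1.5]
gripper_width: 0.0142
t 8.03 pos [ 0.6135 -0.087   0.1293] yaw 14.43 q7 0.35 F [ 0.4 -0.1 -1.5] T [-0.04  0.01  0.  ] w 0.0142
need shift [ 0.1  4.3 -0.3] turn [-0.0014 -0.0012  0.0008]
```

```bash
python3 -m pendant '[[[0,2.5,0,0,0,0],[0,1.5,0,0,0,0],[0,0,0,0,0,0]]]'
python3 -c "
from h import *
todo(.6137,-.0873,.125,14.5)"
```

```text
time_s: 8.4
eef_pos: [0.6137, -0.0871, 0.1253]
orientation: [-1.56, -0.198, 0.197]
ft_force: [0.4, -0.9, -0.5]
gripper_width: 0.0146
t 8.4 pos [ 0.6137 -0.0871  0.1253] yaw 14.43 q7 0.35 F [ 0.4 -0.9 -0.5] T [ 0.01 -0.   -0.02] w 0.0146
need shift [-0.   0.3 -0.2] turn [-0.0012 -0.0012  0.0012]
```

```bash
python3 -m pendant '[[[0,0.9,0,0,0.1,0],[0,0.9,0,0,0.1,0],[0,0.9,0,0,0.1,0],[0,0.9,0,0,0.1,0],[0,0,0,0,0,0]]]'
python3 -c "
from h import *
todo(.6137,-.0871,.1163,-45.5)"
```

```text
time_s: 9.02
eef_pos: [0.6144, -0.0868, 0.1225]
orientation: [-1.565, 0.123, -0.127]
ft_force: [-0.1, -0.3, -1.3]
gripper_width: 0.0144
t 9.03 pos [ 0.6144 -0.0868  0.1225] yaw -9.13 q7 -0.04 F [-0.1 -0.3 -1.3] T [ 0.13 -0.15  0.02] w 0.0144
need shift [-0.7  6.2 -0.4] turn [-0.0029  0.6349  0.0016]
```

```bash
python3 -m pendant '[[[0,0.8,0,0,0.1,0],[-0.3,0.8,0,0,0.1,0],[0,0,0,0,0,0]]]'
python3 -c "
from h import *
todo(.6137,-.0871,.1163,-45.5)"
```

```text
time_s: 9.4
eef_pos: [0.615, -0.0874, 0.1223]
orientation: [-1.554, 0.27, -0.277]
ft_force: [0.7, -1.1, -3.7]
gripper_width: 0.0148
t 9.4 pos [ 0.615  -0.0874  0.1223] yaw -19.98 q7 -0.23 F [ 0.7 -1.1 -3.7] T [-0.21 -0.03  1.88] w 0.0148
need shift [-1.3  6.  -0.2] turn [-0.0011  0.4454  0.0046]
```

```bash
python3 -c "
from h import *
from lids import held
im,px,P=grab('wrist'); crop(px,160,120,400,380,2.3,'g.png')
held(im,px,P)
todo(.6137,-.0871,.1163,-45.5)"
```

```text
lid top z-tcp -0.0031 tilt [-0.006 -0.005] circ-tcp mm -1.3 0.0 r 44.6
dot [269. 203.] 230 77.6 0.0373
dot [352. 305.] 178 -43.9 0.0381
dot [215. 318.] 53 -165.2 0.0394
t 9.45 pos [ 0.615  -0.0873  0.1223] yaw -19.94 q7 -0.23 F [ 0.7 -2.7 -1. ] T [-0.57  0.12  2.  ] w 0.0145
need shift [-1.3  6.  -0.2] turn [-0.0012  0.4462  0.0045]
```

View pics/g.png

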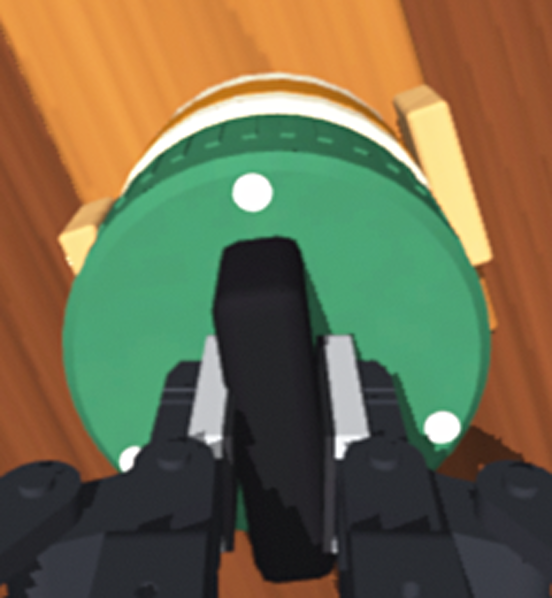

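```bash
python3 -m pendant '[[[0,0,0,0,-0.08,0],[-0.5,-0.6,0,0,-0.1,0],[-0.5,-0.7,0,0,-0.1,0],[0,-0.7,0,0,-0.1,0],[0,-0.7,0,0,-0.08,0],[0,0,0,0,0,0]]]'
python3 -c "
from h import *
from lids import held
held(*grab('wrist'))
todo(.6137,-.0871,.1253,14.5)"
```

```text
time_s: 10.2
eef_pos: [0.6137, -0.085, 0.1245]
orientation: [-1.565, -0.113, 0.107]
ft_force: [-0.1, -0.0, -0.3]
gripper_width: 0.0147
lid top z-tcp -0.0029 tilt [ 0.001 -0.011] circ-tcp mm -1.3 -1.1 r 44.8
dot [280. 205.] 231 99.0 0.0372
dot [348. 314.] 140 -21.8 0.0382
dot [213. 315.] 125 -142.0 0.0385
t 10.25 pos [ 0.6137 -0.085   0.1245] yaw 7.97 q7 0.24 F [-0.7  0.1 -0. ] T [-0.   -0.08 -0.04] w 0.0146
need shift [-0.3 -0.8 -2. ] turn [-0.0027 -0.114   0.0043]
```

```bash
python3 -m pendant '[[[0,-0.8,-1.5,0,-0.1,0],[0,0,0,0,-0.01,0],[0,-3,0,0,0,0],[0,0,0,0,0,0]]]'
python3 -c "
from h import *
from lids import held
held(*grab('wrist'))
todo(.6137,-.0871,.1253,14.5)"
```

```text
time_s: 10.75
eef_pos: [0.6136, -0.0862, 0.1281]
orientation: [-1.558, -0.195, 0.189]
ft_force: [0.2, -0.1, -0.5]
gripper_width: 0.0143
lid top z-tcp -0.0027 tilt [ 0.002 -0.009] circ-tcp mm -1.5 -1.4 r 44.6
dot [280. 205.] 233 104.4 0.0374
dot [348. 315.] 154 -15.9 0.0386
dot [213. 315.] 137 -135.9 0.0383
t 10.8 pos [ 0.6135 -0.0861  0.1279] yaw 14.03 q7 0.34 F [ 0.5 -0.8 -1. ] T [-0.03  0.02  0.01] w 0.0147
need shift [-0.   2.6 -1. ] turn [-0.0038 -0.0082  0.0037]
```

Lifts freely. Raise and carry to pot_1 at about (0.6137, 0.0827).

```bash
python3 -m pendant '[[[0,-15,-1,-0.004,-0.008,0.004],[0,-30,0,0,0,0],[0,-5,0,0,0,0],[0,0,0,0,0,0]]]'
python3 -c "
from h import *
todo(.6139,.0827,.168,14.5)"
```

```text
time_s: 11.3
eef_pos: [0.6139, -0.0868, 0.181]
orientation: [-1.562, -0.198, 0.199]
ft_force: [0.2, -1.2, -1.0]
gripper_width: 0.0141
t 11.3 pos [ 0.6139 -0.0868  0.181 ] yaw 14.49 q7 0.34 F [ 0.2 -1.2 -1. ] T [ 0.01 -0.02  0.  ] w 0.0141
need shift [ 42.4  12.8 164.1] turn [ 0.0007 -0.0001 -0.0003]
```

```bash
python3 -m pendant '[[[11,0,42,0,0,0],[11,0,42,0,0,0],[11,0,42,0,0,0],[9,4,36,0,0,0],[0,0,0,0,0,0],[0,0,0,0,0,0]]]'
python3 -c "
from h import *
from lids import held
held(*grab('wrist'))
todo(.6139,.0827,.1445,14.8)"
```

```text
time_s: 12.05
eef_pos: [0.6119, 0.0835, 0.1715]
orientation: [-1.564, -0.191, 0.202]
ft_force: [0.4, -0.8, 0.0]
gripper_width: 0.0144
lid top z-tcp -0.0029 tilt [-0.007 -0.016] circ-tcp mm -1.4 -1.5 r 44.5
dot [280. 205.] 231 104.9 0.0372
dot [348. 315.] 153 -15.7 0.0385
dot [213. 315.] 131 -135.5 0.0383
t 12.1 pos [0.6117 0.0838 0.1715] yaw 14.34 q7 0.04 F [-0.9  0.9 -1.7] T [ 0.03 -0.03 -0.01] w 0.0145
need shift [ 2.  27.  -1.6] turn [ 0.0007 -0.008  -0.0071]
```

```bash
python3 -m pendant '[[[2,10,-1.5,0,-0.008,-0.007],[0,10,0,0,0,0],[0,6,0,0,0,0],[0,0,0,0,0,0]]]'
python3 -c "
from h import *
todo(.6139,.0827,.125,14.8)"
```

```text
time_s: 12.6
eef_pos: [0.6148, 0.0817, 0.1436]
orientation: [-1.561, -0.203, 0.2]
ft_force: [1.2, 2.5, -2.0]
gripper_width: 0.0146
t 12.6 pos [0.6148 0.0817 0.1436] yaw 14.67 q7 0.05 F [ 1.2  2.5 -2. ] T [ 0.64 -0.22  0.03] w 0.0146
need shift [-0.7 18.6  1.2] turn [-0.0005 -0.0022  0.002 ]
```

```bash
python3 -m pendant '[[[-0.5,5,1.2,0,0,0],[0,5,0,0,0,0],[0,4,0,0,0,0],[0,0,0,0,0,0]]]'
python3 -c "
from h import *
todo(.6139,.0827,.125,14.8)"
```

```text
time_s: 13.1
eef_pos: [0.614, 0.082, 0.1286]
orientation: [-1.562, -0.202, 0.199]
ft_force: [1.7, 3.4, -1.5]
gripper_width: 0.0144
t 13.1 pos [0.614  0.082  0.1286] yaw 14.65 q7 0.05 F [ 1.7  3.4 -1.5] T [ 0.41 -0.32 -0.01] w 0.0144
need shift [0.1 3.6 0.7] turn [ 0.0004 -0.0026  0.0016]
```

```bash
python3 -m pendant '[[[0.3,2,1,0,0,0],[0,1.4,0,0,0,0],[0,0,0,0,0,0]]]'
python3 -c "
from h import *
todo(.6142,.0832,.125,14.8)"
```

```text
time_s: 13.48
eef_pos: [0.6137, 0.0823, 0.1251]
orientation: [-1.562, -0.201, 0.2]
ft_force: [0.0, 0.7, 0.7]
gripper_width: 0.0145
t 13.47 pos [0.6137 0.0823 0.1251] yaw 14.62 q7 0.05 F [0.  0.7 0.7] T [0.27 0.05 0.02] w 0.0145
need shift [0.7 0.1 0.7] turn [ 0.0011 -0.0032  0.0007]
```

```bash
python3 -m pendant '[[[0,0.9,0,0,0.1,0],[0,0.9,0,0,0.1,0],[0,0.9,0,0,0.1,0],[0,0.9,0,0,0.1,0],[0,0.9,0,0,0.1,0],[0,0,0,0,0,0]]]'
python3 -c "
from h import *
todo(.6139,.0829,.116,-45.3)"
```

```text
time_s: 14.22
eef_pos: [0.614, 0.0826, 0.1213]
orientation: [-1.561, 0.202, -0.205]
ft_force: [0.1, 0.1, -1.5]
gripper_width: 0.0144
t 14.22 pos [0.614  0.0826 0.1213] yaw -14.86 q7 -0.44 F [ 0.1  0.1 -1.5] T [ 0.09 -0.16 -0.04] w 0.0144
need shift [-0.2  5.3  0.3] turn [-0.0006  0.5313  0.002 ]
```

Past 29° at low torque; continue.

```bash
python3 -m pendant '[[[0,1,0,0,0.1,0],[0,1,0,0,0.1,0],[0,1,0,0,0.1,0],[0,1,0,0,0.1,0],[0,0,0,0,0,0]]]'
python3 -c "
from h import *
todo(.6139,.0829,.116,-45.3)"
```

```text
time_s: 14.85
eef_pos: [0.6142, 0.0826, 0.1175]
orientation: [-1.508, 0.513, -0.517]
ft_force: [1.4, 0.9, -1.4]
gripper_width: 0.0145
t 14.85 pos [0.6142 0.0826 0.1175] yaw -37.66 q7 -0.82 F [ 1.4  0.9 -1.4] T [ 0.11 -0.16 -0.09] w 0.0145
need shift [-0.4  1.5  0. ] turn [-0.0013  0.1333  0.0021]
```

```bash
python3 -m pendant '[[[0,0.9,0,0,0.1,0],[0,0.6,0,0,0.06,0],[0,0,0,0,0.06,0],[0,0,0,0,0,0]]]'
python3 -c "
from h import *
from lids import held
held(*grab('wrist'))
todo(.6139,.0829,.116,-45.3)"
```

```text
time_s: 15.35
eef_pos: [0.6157, 0.0833, 0.1168]
orientation: [-1.463, 0.667, -0.677]
ft_force: [-0.2, -1.0, -2.2]
gripper_width: 0.0147
lid top z-tcp -0.003 tilt [-0.002 -0.003] circ-tcp mm -1.7 -0.8 r 44.5
dot [276. 205.] 231 43.5 0.0372
dot [349. 312.] 128 -77.4 0.0384
dot [214. 317.] 106 162.9 0.0388
t 15.4 pos [0.6157 0.0834 0.1169] yaw -49.32 q7 -1.02 F [ 1.1 -1.2 -1.8] T [ 0.08 -0.19  2.01] w 0.0148
need shift [-0.8  0.8 -1.7] turn [-0.0039 -0.0702  0.0048]
```

```bash
python3 -m pendant '[[[0,1,-1,0,0.04,0],[0,0.5,0,0,0.03,0],[0,0,0,0,0,0]]]'
python3 -c "
from h import *
from lids import held
held(*grab('wrist'))
todo(.6139,.0829,.116,-45.3)"
```

```text
time_s: 15.78
eef_pos: [0.6157, 0.0834, 0.1169]
orientation: [-1.446, 0.713, -0.727]
ft_force: [1.0, -2.3, -0.4]
gripper_width: 0.0144
lid top z-tcp -0.0031 tilt [-0.001 -0.002] circ-tcp mm -1.8 -0.9 r 44.6
dot [271. 206.] 231 43.1 0.0373
dot [351. 309.] 126 -77.5 0.0383
dot [214. 319.] 51 160.8 0.0392
t 15.82 pos [0.6157 0.0833 0.1169] yaw -52.9 q7 -1.08 F [-0.9 -1.5  1.9] T [-0.24  0.04  3.66] w 0.0147
need shift [-0.8  0.9 -1.7] turn [-0.0054 -0.1327  0.0069]
```

```bash
python3 -m pendant '[[[0,0,0,0,0,0],[0,0,0,0,0,0],[0,0,0,0,0,0]]]' 0.5
python3 -m pendant '[[[0,-30,0,0,0,0],[0,-60,0,0,0,0],[0,-20,0,0,0,0],[0,0,0,0,0,0]]]'
python3 -c "
from h import *
from lids import held
im,px,P=grab('wrist'); cv2.imwrite('pics/h.png',px[:,:,::-1])
hsv=cv2.cvtColor(px,cv2.COLOR_RGB2HSV)
g=(hsv[...,0]>60)&(hsv[...,0]<95)&(hsv[...,1]>100)&(np.hypot(P[...,0]-.614,P[...,1]-.083)<.042)
z=P[g][:,2]; print('top z',np.percentile(z,[5,25,50,75]).round(4))
todo(.614,.083,.2,-45.3)"
```

```text
time_s: 16.2
eef_pos: [0.6153, 0.0821, 0.1162]
orientation: [-1.443, 0.722, -0.732]
ft_force: [0.5, -0.1, -0.3]
gripper_width: 0.0429
time_s: 16.7
eef_pos: [0.6137, 0.0809, 0.2278]
orientation: [-1.442, 0.729, -0.735]
ft_force: [-0.5, 0.7, -0.4]
gripper_width: 0.0428
top z [0.1122 0.1128 0.1133 0.1137]
t 16.75 pos [0.6134 0.0808 0.227 ] yaw -53.76 q7 -1.1 F [-0.1  0.1  0.3] T [-0.01 -0.02 -0.04] w 0.0428
need shift [-1.5 27.   1.7] turn [-0.0019 -0.1476  0.0021]
```

View pics/h.png

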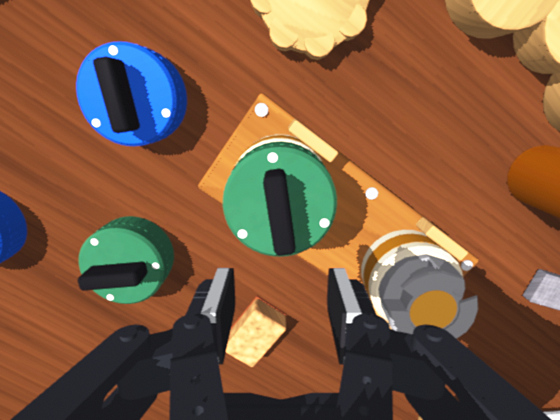

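```bash
python3 -m pendant '[[[0,0,0,0,-0.18,0],[0,0,0,0,-0.18,0],[0,0,0,0,-0.18,0],[0,0,0,0,-0.18,0],[0,0,0,0,-0.18,0],[0,0,0,0,-0.18,0],[0,0,0,0,-0.18,0],[0,0,0,0,-0.18,0],[0,0,0,0,-0.15,0],[0,0,0,0,0,0]]]'
python3 -c "
from h import *
todo(.4397,.1637,.15,41.6)"
```

```text
time_s: 18.0
eef_pos: [0.6059, 0.0789, 0.2068]
orientation: [-1.497, -0.527, 0.564]
ft_force: [0.5, -0.5, 0.1]
gripper_width: 0.0425
t 18.0 pos [0.6059 0.0789 0.2068] yaw 39.97 q7 0.49 F [ 0.5 -0.5  0.1] T [ 0.03 -0.01 -0.04] w 0.0425
need shift [-71.8  60.3 171. ] turn [-0.0121 -0.0286 -0.0202]
```

```bash
python3 -m pendant '[[[-18,-5,43,-0.012,-0.028,-0.02],[-18,0,43,0,0,0],[-18,0,43,0,0,0],[-18,30,43,0,0,0],[0,20,0,0,0,0],[0,0,0,0,0,0]]]'
python3 -c "
from h import *
from lids import lids
im,px,P=grab('wrist'); cv2.imwrite('pics/i.png',px[:,:,::-1]); lids(im,px,P)
todo(.4397,.1637,.15,41.6)"
```

```text
time_s: 18.75
eef_pos: [0.4314, 0.1633, 0.1558]
orientation: [-1.5, -0.542, 0.553]
ft_force: [0.5, 0.1, -0.1]
gripper_width: 0.0428
bar px [293. 224.] ctr [0.4389 0.1645] dims [15.7 58.6] ang mod180 131.4 hue 74.0 topcirc ((439.1025390625, 164.39260864257812), 44.5931510925293)
   dots [([335.0, 190.0], np.int32(94), np.float64(70.1), np.float64(0.0378)), ([249.0, 192.0], np.int32(90), np.float64(-167.5), np.float64(0.0375))]
bar px [520. 278.] ctr [0.595 0.242] dims [59.2 15.5] ang mod180 43.0 hue 105.0 topcirc ((595.6880493164062, 241.8128662109375), 44.811866760253906)
   dots [([481.0, 227.0], np.int32(79), np.float64(162.7), np.float64(0.0363)), ([549.0, 258.0], np.int32(31), np.float64(44.5), np.float64(0.0404)), ([472.0, 299.0], np.int32(66), np.float64(-73.2), np.float64(0.0384))]
t 18.8 pos [0.4318 0.1637 0.1565] yaw 40.13 q7 0.24 F [-0.4 -0.1  0.6] T [0.   0.03 0.  ] w 0.0432
need shift [ 6.1  6.5 -5.1] turn [-0.0032 -0.0256 -0.0051]
```

View pics/i.png

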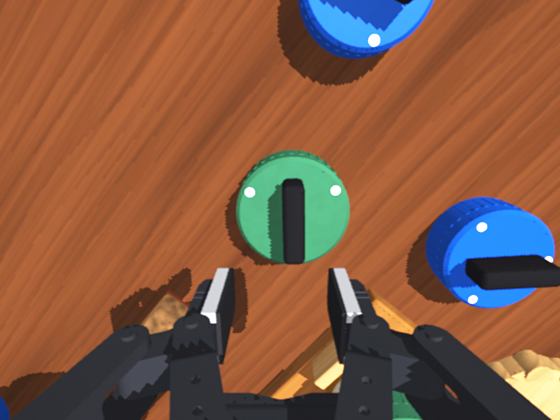

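```bash
python3 -m pendant '[[[6,30,-5,-0.003,-0.022,-0.005],[0,50,0,0,0,0],[0,0,0,0,0,0],[0,0,0,0,0,0]]]'
python3 -c "
from h import *
todo(.4390,.1645,.0445,41.3)"
```

```text
time_s: 19.3
eef_pos: [0.4443, 0.1641, 0.0795]
orientation: [-1.497, -0.563, 0.554]
ft_force: [-0.3, 0.6, 0.4]
gripper_width: 0.0426
t 19.3 pos [0.4443 0.1641 0.0795] yaw 40.91 q7 0.25 F [-0.3  0.6  0.4] T [-0.01 -0.01 -0.01] w 0.0426
need shift [-4.  35.   3.9] turn [ 0.0014 -0.0068  0.0059]
```

```bash
python3 -m pendant '[[[-4,18,4,0,-0.007,0.006],[0,12,0,0,0,0],[0,0,0,0,0,0],[0,0,0,0,0,0]]]'
python3 -c "
from h import *
todo(.4390,.1645,.0442,41.3)"
```

```text
time_s: 19.8
eef_pos: [0.4405, 0.1654, 0.0508]
orientation: [-1.498, -0.568, 0.56]
ft_force: [0.5, 0.4, 0.0]
gripper_width: 0.0425
t 19.8 pos [0.4405 0.1654 0.0508] yaw 41.28 q7 0.24 F [0.5 0.4 0. ] T [-0.   -0.   -0.03] w 0.0425
need shift [-1.7  6.6  0.4] turn [ 0.0029 -0.0003  0.0039]
```

```bash
python3 -m pendant '[[[-1.7,6,0.4,0.003,0,0.004],[0,0,0,0,0,0],[0,0,0,0,0,0]]]'
python3 -c "
from h import *
todo(.4390,.1645,.0442,41.3)"
```

```text
time_s: 20.18
eef_pos: [0.4393, 0.1646, 0.0449]
orientation: [-1.496, -0.564, 0.563]
ft_force: [-0.2, 0.5, 0.5]
gripper_width: 0.0426
t 20.18 pos [0.4393 0.1646 0.0449] yaw 41.28 q7 0.24 F [-0.2  0.5  0.5] T [ 0.01  0.04 -0.01] w 0.0426
need shift [-0.3  0.7  0.1] turn [-0.     -0.0004  0.0005]
```

```bash
python3 -m pendant '[[[0,0.6,0,0,0,0],[0,0,0,0,0,0],[0,0,0,0,0,0],[0,0,0,0,0,0]]]' 0 90
python3 -m pendant '[[[0,-30,0,0,0,0],[0,-55,0,0,0,0],[0,-55,0,0,0,0],[0,0,0,0,-0.18,0],[0,0,0,0,-0.18,0],[0,0,0,0,-0.18,0],[0,0,0,0,0,0]]]'
python3 -c "
from h import *
from lids import held
held(*grab('wrist'))
todo(.6137,-.0868,.19,74.5)"
```

```text
time_s: 20.68
eef_pos: [0.4395, 0.1647, 0.0446]
orientation: [-1.496, -0.564, 0.563]
ft_force: [0.5, 0.3, 0.2]
gripper_width: 0.0145
time_s: 21.55
eef_pos: [0.438, 0.164, 0.188]
orientation: [-1.334, -0.987, 0.99]
ft_force: [0.3, -0.2, -1.5]
gripper_width: 0.0145
lid top z-tcp -0.0034 tilt [ 0.007 -0.005] circ-tcp mm -1.6 -0.4 r 44.9
dot [209. 244.] 216 -135.2 0.038
dot [352. 244.] 215 102.1 0.037
t 21.6 pos [0.438 0.164 0.188] yaw 72.89 q7 0.82 F [-0.1  1.  -1.9] T [ 0.02  0.03 -0.  ] w 0.0146
need shift [-188.    -2.2 -241.7] turn [-0.0016 -0.0281 -0.0011]
```

```bash
python3 -m pendant '[[[0,-20,0,0,-0.028,0],[-31,0,-40,0,0,0],[-31,0,-40,0,0,0],[-31,0,-40,0,0,0],[-31,0,-40,0,0,0],[-31,0,-40,0,0,0],[-25,10,-35,0,0,0],[0,10,0,0,0,0],[0,0,0,0,0,0]]]'
python3 -c "
from h import *
from lids import held
held(*grab('wrist'))
todo(.6137,-.0868,.165,74.5)"
```

```text
time_s: 22.72
eef_pos: [0.6173, -0.0811, 0.1851]
orientation: [-1.337, -0.976, 0.985]
ft_force: [-0.3, 0.8, -1.4]
gripper_width: 0.0145
lid top z-tcp -0.0042 tilt [ 0.003 -0.006] circ-tcp mm -1.7 -0.4 r 44.7
dot [209. 244.] 212 -136.4 0.0378
dot [352. 244.] 208 101.6 0.0374
t 22.77 pos [ 0.6175 -0.0814  0.1858] yaw 72.47 q7 1.35 F [-0.6 -0.4 -2.2] T [-0.05  0.04 -0.  ] w 0.0146
need shift [-6.2 20.8  1.9] turn [-0.0031 -0.0354 -0.0034]
```

```bash
python3 -m pendant '[[[-6,10,2,-0.003,-0.035,-0.003],[0,6,0,0,0,0],[0,0,0,0,0,0]]]'
python3 -c "
from h import *
todo(.6137,-.0868,.1456,74.5)"
```

```text
time_s: 23.15
eef_pos: [0.6137, -0.0832, 0.1712]
orientation: [-1.325, -1.01, 1.006]
ft_force: [0.5, 0.6, -0.7]
gripper_width: 0.0145
t 23.15 pos [ 0.6137 -0.0832  0.1712] yaw 74.52 q7 1.4 F [ 0.5  0.6 -0.7] T [ 0.01 -0.   -0.03] w 0.0145
need shift [-3.5 25.6 -0.9] turn [0.0014 0.0003 0.0014]
```

```bash
python3 -m pendant '[[[-3.5,8,-1,0,0,0],[0,8,0,0,0,0],[0,5,0,0,0,0],[0,0,0,0,0,0]]]'
python3 -c "
from h import *
todo(.6137,-.0868,.1456,74.5)"
```

```text
time_s: 23.65
eef_pos: [0.6142, -0.086, 0.1493]
orientation: [-1.326, -1.01, 1.006]
ft_force: [-0.2, -0.3, -0.4]
gripper_width: 0.0144
t 23.65 pos [ 0.6142 -0.086   0.1493] yaw 74.52 q7 1.4 F [-0.2 -0.3 -0.4] T [-0.01  0.01  0.01] w 0.0144
need shift [-0.9  3.7  0.2] turn [0.002  0.0003 0.0018]
```

```bash
python3 -m pendant '[[[-0.9,5,0.2,0.002,0,0.002],[0,5,0,0,0,0],[0,5,0,0,0,0],[0,3,0,0,0,0],[0,0,0,0,0,0]]]'
python3 -c "
from h import *
todo(.6137,-.0868,.1256,74.5)"
```

```text
time_s: 24.28
eef_pos: [0.6139, -0.0869, 0.1301]
orientation: [-1.325, -1.008, 1.008]
ft_force: [0.4, 0.1, -1.8]
gripper_width: 0.0146
t 24.27 pos [ 0.6139 -0.0869  0.1301] yaw 74.51 q7 1.4 F [ 0.4  0.1 -1.8] T [-0.02 -0.   -0.07] w 0.0146
need shift [0.  4.5 0.2] turn [ 0.0001  0.0001 -0.0003]
```

Clean entry. Seat and turn.

```bash
python3 -m pendant '[[[0,3,0,0,0,0],[0,1.2,0,0,0,0],[0,0,0,0,0,0]]]'
python3 -m pendant '[[[0,0.9,0,0,0.1,0],[0,0.9,0,0,0.1,0],[0,0.9,0,0,0.1,0],[0,0.9,0,0,0.1,0],[0,0.9,0,0,0.1,0],[0,0,0,0,0,0]]]'
python3 -c "
from h import *
todo(.6137,-.0868,.1166,14.5)"
```

```text
time_s: 24.65
eef_pos: [0.614, -0.0869, 0.1259]
orientation: [-1.326, -1.008, 1.008]
ft_force: [-0.5, -0.4, -2.1]
gripper_width: 0.0144
time_s: 25.4
eef_pos: [0.6145, -0.0869, 0.1221]
orientation: [-1.483, -0.615, 0.613]
ft_force: [-0.5, 1.0, -1.4]
gripper_width: 0.0144
t 25.4 pos [ 0.6145 -0.0869  0.1221] yaw 45.01 q7 0.91 F [-0.5  1.  -1.4] T [ 0.05  0.07 -0.  ] w 0.0144
need shift [-0.5  5.5  0.6] turn [0.0011 0.5325 0.0014]
```

```bash
python3 -m pendant '[[[-0.3,1,0.3,0,0.1,0],[0,1,0,0,0.1,0],[0,1,0,0,0.1,0],[0,1,0,0,0.1,0],[0,0.8,0,0,0.1,0],[0,0.5,0,0,0.06,0],[0,0,0,0,0,0]]]'
python3 -c "
from h import *
from lids import held
held(*grab('wrist'))
todo(.6137,-.0868,.1166,14.5)"
```

```text
time_s: 26.28
eef_pos: [0.6145, -0.0864, 0.1177]
orientation: [-1.564, -0.182, 0.177]
ft_force: [0.3, -1.4, -3.0]
gripper_width: 0.0147
lid top z-tcp -0.0035 tilt [ 0.004 -0.008] circ-tcp mm -1.5 -0.9 r 44.6
dot [209. 244.] 208 164.7 0.0377
dot [352. 243.] 210 42.9 0.0376
t 26.32 pos [ 0.6145 -0.0864  0.1177] yaw 13.13 q7 0.39 F [-0.3  0.3 -0.9] T [0.03 0.1  0.76] w 0.0145
need shift [-0.9  1.1 -0.2] turn [ 0.0008 -0.024   0.0028]
```

```bash
python3 -m pendant '[[[-0.5,1,0,0,0.08,0],[0,0.5,0,0,0.06,0],[0,0,0,0,0.03,0],[0,0,0,0,0,0]]]'
python3 -c "
from h import *
from lids import held
held(*grab('wrist'))
todo(.6137,-.0868,.1166,14.5)"
```

```text
time_s: 26.82
eef_pos: [0.615, -0.0873, 0.1176]
orientation: [-1.575, -0.062, 0.055]
ft_force: [-0.9, -2.7, -1.5]
gripper_width: 0.0146
lid top z-tcp -0.0039 tilt [ 0.001 -0.011] circ-tcp mm -1.8 0.4 r 44.6
dot [345. 231.] 212 42.3 0.0374
dot [204. 252.] 204 164.2 0.0377
t 26.88 pos [ 0.615  -0.0874  0.1177] yaw 4.28 q7 0.24 F [-0.6 -2.2 -2.2] T [-0.82  0.11  3.03] w 0.0142
need shift [-1.3  1.1  0.7] turn [ 0.0052 -0.1783  0.0041]
```

Lid at its dead stop (about 61° turned, 3 N m). Release and retreat.

```bash
python3 -m pendant '[[[0,0,0,0,0,0],[0,0,0,0,0,0],[0,0,0,0,0,0]]]' 0.5
python3 -m pendant '[[[0,-30,0,0,0,0],[0,-60,0,0,0,0],[-30,-40,0,0,0,0],[-50,0,40,0,0,0],[-30,0,40,0,0,0],[0,0,0,0,0,0],[0,0,0,0,0,0]]]'
python3 -c "
from h import *
from lids import held
for n in ('wrist','scene','side'):
  im,px,P=grab(n); cv2.imwrite('pics/z_%s.png'%n,px[:,:,::-1])
  if n!='wrist': continue
  hsv=cv2.cvtColor(px,cv2.COLOR_RGB2HSV)
  for y in (.083,-.087):
    r=np.hypot(P[...,0]-.6135,P[...,1]-y)<.042
    g=r&(hsv[...,0]>60)&(hsv[...,0]<95)&(hsv[...,1]>100)
    q=P[g]; q=q[q[:,2]>.1]; A=np.c_[q[:,0]-.6135,q[:,1]-y,np.ones(len(q))]; print(np.linalg.lstsq(A,q[:,2],rcond=None)[0].round(4))
    b=r&(P[...,2]>.13); print('bar top',np.median(P[b][:,2]).round(4))
    w=((hsv[...,1]<60)&(hsv[...,2]>170)&(abs(P[...,2]-.113)<.004)&r).astype(np.uint8)
    k,l,ss,cc=cv2.connectedComponentsWithStats(w)
    for j in range(1,k):
        if ss[j,4]>15:
            d=P[l==j].mean(0)[:2]-[.613,y]; print('dot',np.degrees(np.arctan2(d[1],d[0])).round(1))
todo(.5,0,.3,0)"
```

```text
time_s: 27.25
eef_pos: [0.6153, -0.0872, 0.1181]
orientation: [-1.572, -0.059, 0.05]
ft_force: [-0.5, -0.3, 0.4]
gripper_width: 0.0428
time_s: 28.12
eef_pos: [0.4978, -0.0135, 0.2531]
orientation: [-1.568, -0.056, 0.041]
ft_force: [0.5, -0.8, 0.6]
gripper_width: 0.0426
[ 0.003  -0.0017  0.1134]
bar top 0.1425
dot 45.4
dot 165.6
dot -75.1
[-0.001  -0.0019  0.1137]
bar top 0.1427
dot 42.6
dot 165.7
t 28.27 pos [ 0.498  -0.0139  0.2526] yaw 3.49 q7 0.0 F [-0.2  0.1 -0.1] T [ 0.04  0.01 -0.01] w 0.0429
need shift [  3.2 -47.4  13.9] turn [-0.0017  0.061   0.0086]
```

View pics/z_wrist.png

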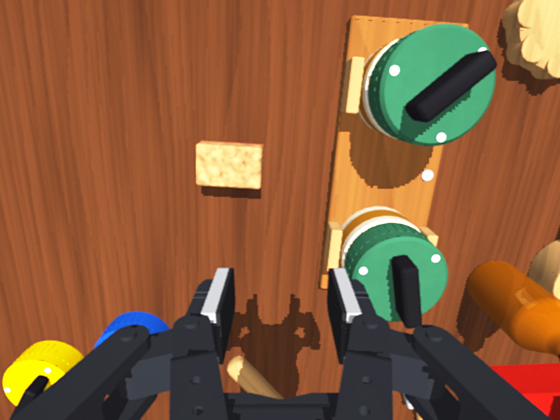

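View pics/z_side.png

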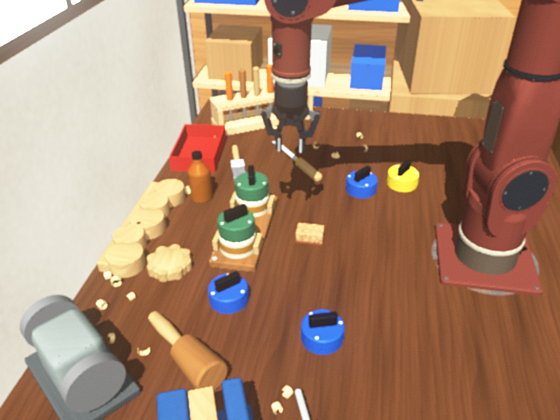

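```bash
python3 -c "
from plant import arm
arm.close_job()"
```

```text
the job is handed in; nothing more can be done
```

Both lids are screwed home and released, and I handed the job in at about 28 s.

- **Which lid fits which pot:** I tried the right-hand lid (lid_2) on pot_2 first. It bound after about 28°, so I turned it back, lifted it off and screwed it onto pot_1. The other green lid (lid_1) went onto pot_2. I took the left-hand (+y) green lid as lid_1.
- **Turning:** Each lid turned about 61° to a dead stop, where the torque rose to 3–3.7 N m and the lid would go no further.
- **Height checks after release:** The bar tops were at 142.5 and 142.7 mm, against 142.5 mm expected for a lid fully home. The lid tops read about 1 mm high, at 113.4 and 113.7 mm against 112.5 mm. I put that down to camera bias, since the bar heights and the stops agree.
- **Other things on the bench:** In the last wrist and side pictures the gripper was clear of everything. The sanding block and the look-alike lids showed no movement by eye; I did not measure their positions.

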